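# Index the connector turntable to its next hole

## Task

Turn the connector turntable on to its next station: lift the sprung knob on its arm to draw the lock pin out, swing the arm counter-clockwise (seen from above) and let the pin drop fully home in the next hole of the index ring, so that the table is locked there. That hole sits in an adjustable sector and has to be seen or felt for with the pin riding lightly on the ring; never force the arm hard against the pin. Let go of the knob and leave the other things on the bench where they are.

Things in the scene. Friction and masses are not known exactly. Their poses are not given: they have to be found in the camera images.
- index_base: square dark steel base plate 260 x 260 x 20 mm, fixed to the bench, carrying the turntable; origin under its centre, on the turntable's vertical axis, z up. On it lies a flat index ring, 97 to 123 mm from the axis, its top 32 mm above the bench
- home_hole (a point): mouth of the home hole in the ring, along the base's -y, 110 mm from the axis: 10 mm long around the axis, 12 mm across. The pin sits in it at the start
- search_mid (a point): middle of the stretch in which the next hole may lie, 0.84 rad counter-clockwise of home: the hole, 10 x 12 mm, is in a bolted aluminium sector of the ring (top 0.4 mm lower), its centre anywhere from 0.61 to 1.06 rad from home and 110 mm from the axis, NOT measured. No other holes; from home to it the top is flat and closed but for the 0.4 mm step down
- turntable (a joint): turntable angle (rad): 0 at home, grows counter-clockwise from above, stop at 1.2. Disc 160 mm across, top 46 mm above the bench; on it a 48 mm wide connector, top 90 mm above the bench, and a 34 mm wide arm (top 46 mm above the bench, end 128 mm from the axis) with the plunger. Friction about 0.1 N m; stays where it is left
- plunger (a joint): height of the spring plunger (m): 0 fully down (pin home in a hole), about 0.007 with the pin riding on the ring, stop at 0.013. The spring pushes it down with about 4 N at 0 and 9 N at 0.013. It slides straight up and down in the arm
- knob_mid (a point): middle of the plunger's black round knob, 24 mm across, 26 mm tall, 110 mm from the turntable's axis. With the plunger down it is 77 mm above the bench and rises with the plunger. Below the knob are a thin stem and an 18 mm wide bush, its top 58 mm above the bench
- lock_pin: round steel pin under the knob, 8 mm thick with a 1 mm chamfer, mostly hidden by the arm; it reaches 7 mm into a hole when the plunger is down, with 1 mm of play to each side around the axis. Origin on its axis, at bench level when it is down
- shell_a: loose steel connector shell, a stepped cylinder 40 mm across and 34 mm tall, standing on a corner of the base plate; origin under its centre
- shell_b: loose black connector shell of the same shape, standing on another corner of the base plate; origin under its centre
- driver: screwdriver lying on the table; origin under its middle
- jar: jar 56 mm across, 70 mm tall, beyond the turntable; origin under its centre
- reel: white flanged reel 100 mm across, 40 mm tall; origin under its centre
- die_block: dark steel block 50 x 70 x 37 mm; origin under its centre

How it is judged:
By the outcome, as a careful person would: the job done as asked, in the order asked, and still so for the second after the job is handed in, with the robot touching nothing.
It also fails if it takes over 51 s, if anything falls off the work surface, if the arm or the gripper's body presses on something with over 40 N, if the wrist force passes 120 N, or if a joint passes its speed limit or range.

## Robot

A 6-joint arm with a two-finger parallel gripper is mounted at the origin on the work surface. World frame = base frame: x ahead of the robot, y to its left, z up, the work surface at z = 0. Lengths are in m, angles in rad, forces in N, time in s.
With the tool pointing down it reaches from about 0.375 to 0.825 m from the base axis. Payload 5.5 kg.
Tool frame: the origin (TCP) lies on the centre line of the jaws, within the pads' length; the fingertips stand 14 mm ahead of it and the grasp point (between the pads) lies 5 mm behind it (arm.tcp_to_tips is the distance from the TCP to the fingertips, in m); z points along the fingers, y is the line along which they close (so a half turn about z gives the same grasp; the last joint's range is limited). The gripper opens to 85 mm and grips with 20 to 120 N. Pads are 22 mm wide; open, the fingers measure 114 mm over their backs; the gripper's body (76 mm by 85 mm) begins 54 mm behind the grasp point. The pads swing forward as they close: fully open they stand 13 mm farther back than shut.
Start: joints at [1.244, 0.314, -0.047, 1.21, 0, 1.571], TCP at [0.193, 0.568, 0.214] pointing down, gripper open.
Joint ranges: [-2.67, 2.67], [-0.69, 1.73], [-1.03, 1.25], [-2.08, 2.16], [-1.42, 1.45], [-3.14, 3.14]. Speed limits (rad/s): [2.39, 2.39, 3.01, 3.14, 3.14, 3.14].

## Interface

Orientations are given as a rotation vector (axis times angle).
In Python, from rig import arm gives the robot as it stands.
- The arm moves only by the tool play_rows, never from a script. Its argument "steps" is one flat list of numbers, 5 for each row, row after row: the closure, from 0 (fully open) to 1 (shut), then the shift along the tool's x, y, z in mm, then the turn about the tool's z in degrees. In form: [grip, dx, dy, dz, twist, grip, dx, dy, dz, twist, ...]. A call has 1 to 12 rows; each row is the pose to reach, as a shift and turn from the pose commanded when the call began, along the tool's axes at that moment; what a row does not reach only later rows make up. A row lasts 1/8 s, in which the tool goes at most 62.5 mm and 10.7 degrees, less where a joint would pass 70% of its speed; a pose out of reach is approached as far as the arm can. A call with a gripper value outside its range is refused whole. The fingers move at their own pace and stop on an object; the grip force is fixed at half the most. Time passes only in rows, so rows that repeat a pose let the fingers close. It gives the time, the measured TCP pose, the force, the opening and the grip force at its end, in the units of the state.
- arm.get_state(): the state, without advancing time (a new reading comes with each control period).
- arm.get_image(name): name is "scene" or "top" or "wrist"; returns the picture (480x640x3 uint8, red, green, blue); there is no depth.
- arm.camera_params(name): a dict with "vertical_fov" (degrees; the focal length in pixels is half the picture's height over the tangent of half this angle, whatever the lens; pixels are square), "cx", "cy" (the principal point, pixels), "xyz" and "rotation" of the camera in the world; the wrist camera has in their place "tool_from_camera" (4x4, takes a point from camera to tool coordinates, whose origin is the TCP and whose axes are the flange's). Camera axes: x right, y up, looking along -z (the intrinsics and any distortion apply to the point x, -y, -z); pixel columns grow to the right and rows downward; lengths in m; the calibration is good to about 2 mm. A picture is of the moment at which its call begins: read the wrist's pose just before it. camera_params takes no time and is no camera call.
- arm.finish_job(): hands the job in; it is judged then, once.
The state is a dict: "time": time; "joint_positions": joint angles; "joint_velocities": joint speeds; "joint_torque": joint torques, N m; "position": TCP position; "tool_rot": TCP orientation; "ft_force": force on the tool from outside, world axes, zero at the start; "moment": the same for the moment, N m; "opening": finger opening in m; "finger_force": force on a finger pad.
Only numpy, scipy, OpenCV 4.12 (cv2) and the standard library are available. Lean on these libraries where they do the work, as an engineer would, in place of code of your own. Each camera call takes 0.05 s, during which the arm holds its last target. There are 200 camera calls.

## Working session

There is one attempt and no reset: what is moved stays moved. The work goes in short steps, Python scripts to look and compute and a tool call to move; the robot and the scene stay as the last step left them, time stands still between calls to the robot, and variables do not carry over. Pictures are saved under pics/ and viewed, at most 10 in all, crops included, and the job is handed in when it is done.

Besides the shell and the picture viewer there is one more tool, called after "Request:" by a JSON object that holds its "op" and its "data", one argument or row to a line. play_rows: Moves the arm, as the interface text tells. Its arguments: {"type":"object","properties":{"steps":{"type":"array","items":{"type":"number"}}},"required":["steps"]}

```bash
mkdir -p pics; ls
python3 - <<'E'
from rig import arm
import cv2,numpy as np
for n in("scene","top"):
    cv2.imwrite(f"pics/{n}0.png",arm.get_image(n)[:,:,::-1]); print(n,arm.camera_params(n))
print(arm.camera_params("wrist"));print(arm.get_state())
E
```

```text
pics
scene {'vertical_fov': 49.85419493482186, 'cx': 326.1654686430806, 'cy': 230.5177728387605, 'xyz': array([1.28152056, 0.32358573, 0.76855187]), 'rotation': array([0.5399606 , 0.87206335, 1.85829764])}
top {'vertical_fov': 43.813884494163716, 'cx': 317.94150288715286, 'cy': 236.86705156843857, 'xyz': array([ 0.40753547, -0.02634491,  1.44415352]), 'rotation': array([ 0.07860928, -0.07749183, -1.57687753])}
{'vertical_fov': 65.48768052446482, 'cx': 320.55449616213946, 'cy': 241.21598833855518, 'tool_from_camera': array([[ 9.75003377e-04,  9.58673720e-01,  2.84506148e-01,
         7.39798670e-02],
       [ 9.99999407e-01, -7.96908807e-04, -7.41731842e-04,
        -1.40548053e-03],
       [-4.84353370e-04,  2.84506702e-01, -9.58673929e-01,
        -1.58195162e-01],
       [ 0.00000000e+00,  0.00000000e+00,  0.00000000e+00,
         1.00000000e+00]])}
{'time': 0.1, 'joint_positions': array([ 1.24401367e+00,  3.14187224e-01, -4.79398627e-02,  1.21019952e+00,
       -1.95273532e-05,  1.57079757e+00]), 'joint_velocities': array([-4.51347789e-05, -3.08250682e-03,  2.76413352e-03, -9.92348330e-04,
       -2.93017136e-04, -1.32635841e-03]), 'joint_torque': array([ 6.99964166e-04, -5.40769207e+01,  3.40541375e+01,  1.12815414e-02,
        5.42995929e-05,  2.85316560e-06]), 'position': array([0.19243592, 0.56774697, 0.21361886]), 'tool_rot': array([-5.10992495e-01, -3.09952295e+00,  2.37656508e-03]), 'ft_force': array([ 0.26696525, -0.30419379, -0.39227767]), 'moment': array([-0.00316773,  0.01018359,  0.01745053]), 'finger_force': 0.0, 'opening': 0.08541269362544757}
```

View pics/top0.png

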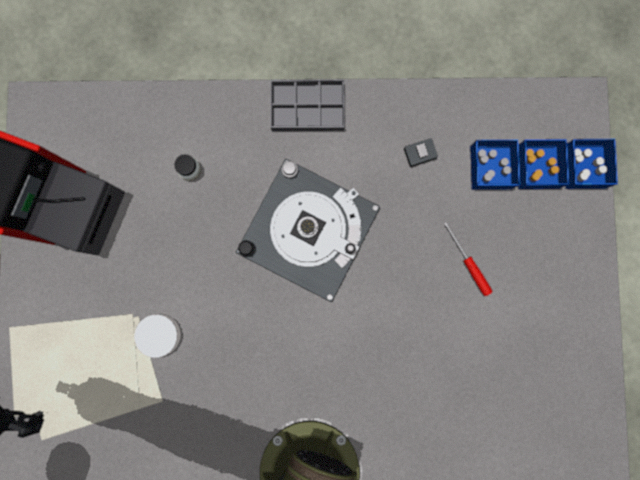

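View pics/scene0.png

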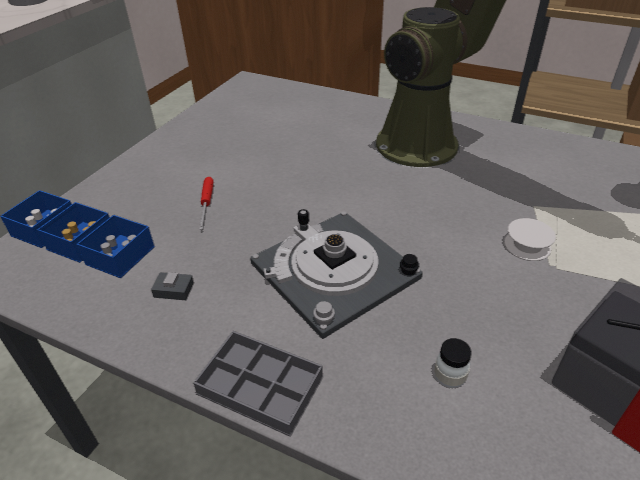

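The top view shows the base centred near (308,228), the knob near (351,248) and a possible hole near (352,216). I'll zoom in and calibrate.

```bash
cat > h.py <<'E'
from rig import arm
import cv2,numpy as np
from scipy.spatial.transform import Rotation as R
def cam(n):
    p=arm.camera_params(n); f=240/np.tan(np.radians(p["vertical_fov"]/2)); 
    if "xyz" in p: return f,p["cx"],p["cy"],R.from_rotvec(p["rotation"]).as_matrix(),np.array(p["xyz"])
    s=arm.get_state(); T=p["tool_from_camera"]; Rt=R.from_rotvec(s["tool_rot"]).as_matrix()
    return f,p["cx"],p["cy"],Rt@T[:3,:3],Rt@T[:3,3]+s["position"]
def pix(c,P):
    f,cx,cy,Rm,t=c; q=(np.atleast_2d(P)-t)@Rm; return np.c_[cx-f*q[:,0]/q[:,2],cy+f*q[:,1]/q[:,2]]
def ray(c,uv,z):
    f,cx,cy,Rm,t=c; d=Rm@np.array([(uv[0]-cx)/f,-(uv[1]-cy)/f,-1]); return t+d*(z-t[2])/d[2]
E
python3 - <<'E'
from h import *
c=cam("top")
for nm,uv,z in[("base c",(308,228),.02),("knob",(351,248),.09),("hole",(352,216),.032),("cornerA",(290,158),.02),("corner B",(380,206),.02),("corner C",(332,302),.02),("cornerD",(236,252),.02)]:print(nm,ray(c,uv,z).round(4))
im=cv2.imread("pics/top0.png")[145:310,225:390]
cv2.imwrite("pics/topc.png",cv2.resize(im,(594,594),interpolation=cv2.INTER_CUBIC))
E
```

```text
base c [ 0.571  -0.0021  0.02  ]
knob [ 0.5164 -0.1009  0.09  ]
hole [ 0.5976 -0.1075  0.032 ]
cornerA [0.7425 0.0406 0.02  ]
corner B [ 0.623 -0.176  0.02 ]
corner C [ 0.3939 -0.0581  0.02  ]
cornerD [0.5145 0.1704 0.02  ]
```

View pics/topc.png

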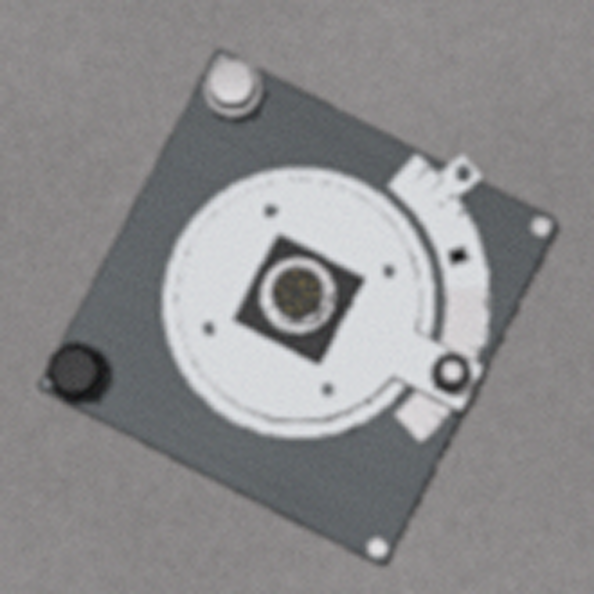

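The zoom shows base corners at crop (221,49), (558,222), (388,562), (40,385). The knob is at (452,371) and the dark square hole at (459,256).

Run:
```python
from h import *
from scipy.optimize import least_squares
c=cam("top")
cr=lambda u,v:np.array([225+(u+.5)/3.6-.5,145+(v+.5)/3.6-.5])
ims=np.array([cr(*p) for p in[(221,49),(558,222),(388,562),(40,385)]])
# base corners order: home dir -y
S=.13*np.array([[1,1],[1,-1],[-1,-1],[-1,1]])
def P(x,loc,z):
    r=np.array([[np.cos(x[2]),-np.sin(x[2])],[np.sin(x[2]),np.cos(x[2])]]); q=np.atleast_2d(loc)@r.T+x[:2]; return np.c_[q,np.full(len(q),z)]
r=least_squares(lambda x:(pix(c,P(x,S,.02))-ims).ravel(),[.567,-.004,-.5]);x=r.x;print(x,r.fun.round(2))
k=ray(c,cr(452,371),.09); h=ray(c,cr(459,256),.032)
for p in(k,h):
    d=p[:2]-x[:2]; print(p.round(4),np.hypot(*d),np.degrees(np.arctan2(d[1],d[0])))
hd=np.degrees(x[2])
print("base yaw",hd)
a=[(k,),(h,)]
ang=[np.arctan2(*(p[:2]-x[:2])[::-1]) for p in(k,h)];print("dtheta",ang[1]-ang[0])
print("tool",R.from_rotvec(arm.get_state()["tool_rot"]).as_matrix().round(3))
```

```text
[ 0.56924178 -0.00322722 -0.48224748] [-0.58 -1.1   1.47 -0.76 -0.39  1.29 -0.5   0.48]
[ 0.5171 -0.0991  0.09  ] 0.10913578118025816 -118.53558728305691
[ 0.5982 -0.1078  0.032 ] 0.10855255788296372 -74.51540511078167
base yaw -27.63074515996347
dtheta 0.7682971162339127
tool [[-0.947  0.321 -0.   ]
 [ 0.321  0.947 -0.001]
 [-0.    -0.002 -1.   ]]
```

Request:
{"op": "play_rows", "data": {
  "steps": [0,-25,-25,0,5,0,-70,-70,0,14,0,-115,-115,0,24,0,-160,-160,0,34,0,-205,-205,0,44,0,-250,-250,0,54,0,-295,-295,0,63,0,-340,-340,0,72,0,-385,-385,0,81,0,-430,-435,0,89,0,-480,-485,0,95,0,-522,-528,0,99]
}}

```text
time: 1.6
position: [0.5094, -0.0837, 0.2142]
tool_rot: [-2.691, -1.62, -0.0]
ft_force: [1.0, 0.3, -0.7]
opening: 0.0855
finger_force: 0.0
```

Request:
{"op": "play_rows", "data": {
  "steps": [0,0,0,0,0,0,0,0,0,0]
}}

```text
time: 1.85
position: [0.5083, -0.0815, 0.2138]
tool_rot: [-2.688, -1.623, 0.002]
ft_force: [0.1, -0.0, 0.4]
opening: 0.0855
finger_force: 0.0
```

Run:
```python
from h import *
s=arm.get_state();print(s["time"],s["position"],s["joint_positions"].round(2),R.from_rotvec(s["tool_rot"]).as_matrix().round(3))
c=cam("wrist"); im=arm.get_image("wrist")[:,:,::-1]; cv2.imwrite("pics/w1.png",im)
print(pix(c,[[.5176,-.0998,.09],[.5982,-.1078,.032],[.5692,-.0032,.046]]))
```

```text
1.85 [ 0.50825292 -0.08154462  0.21381406] [-0.16  0.16 -0.25  1.17  0.    1.9 ] [[ 0.466  0.885 -0.002]
 [ 0.885 -0.466  0.001]
 [-0.    -0.002 -1.   ]]
[[343.77586368 240.00384954]
 [422.96394975 190.2417758 ]
 [344.00469887  96.20250311]]
```

View pics/w1.png

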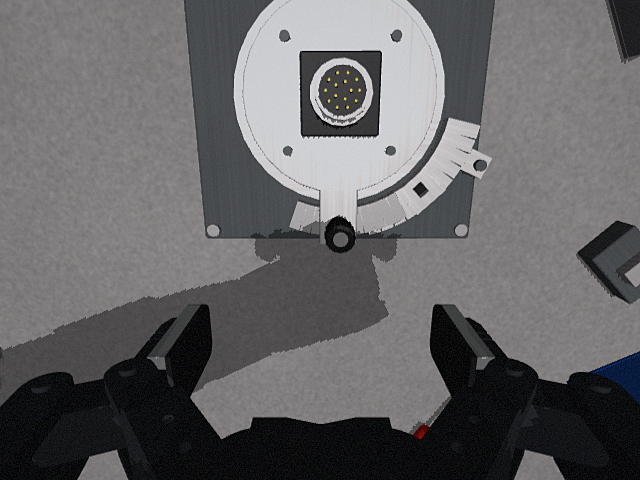

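Wrist view: knob top face at (341,240), hole at (421,189), disc axis near (341,94).

Run:
```python
from h import *
c=cam("wrist"); im=cv2.imread("pics/w1.png")
g=cv2.cvtColor(im,6)
roi=g[178:200,408:434]; m=(roi<70); y,x=np.nonzero(m); hu=(408+x.mean(),178+y.mean()); print("hole px",hu,m.sum(),x.min(),x.max(),y.min(),y.max())
k=ray(c,(341,240),.09); h=ray(c,hu,.030)
B=[ray(c,p,.046) for p in[(285,35),(397,35),(391,151),(288,151)]]; ax=np.mean(B,0)
# fit axis: knob and hole both at r=.11, with base -y heading from plate bolts
b1,b2=ray(c,(212,231),.02),ray(c,(461,231),.02); print("heading",np.degrees(np.arctan2(*(b2-b1)[1::-1])))
print(k,h,ax)
for p in(k,h): d=p-ax; print(np.hypot(*d[:2]),np.degrees(np.arctan2(d[1],d[0])))
# circle intersect: centres at .11 from both
m_=(k+h)[:2]/2; v=(h-k)[:2]; L=np.hypot(*v); n=np.array([-v[1],v[0]])/L; o=m_+n*np.sqrt(.11**2-L*L/4); print("axis from chord",o,"dtheta",2*np.arcsin(L/.22))
```

```text
hole px (np.float64(419.453125), np.float64(188.609375)) 128 0 19 0 18
heading -27.597610162843505
[ 0.51565206 -0.0981882   0.09      ] [ 0.59635182 -0.10475626  0.03      ] [ 5.66640984e-01 -4.81842143e-04  4.60000000e-02]
0.1102107203765017 -117.55820033739627
0.10842457050565969 -74.0961957656274
axis from chord [5.64298913e-01 4.70218173e-04] dtheta 0.7537788390861805
```

Request:
{"op": "play_rows", "data": {
  "steps": [0,-11.5,14.4,0,0,0,-11.5,14.4,30,0,0,-11.5,14.4,60,0,0.3,-11.5,14.4,90,0,0.3,-11.5,14.4,115,0,0.35,-11.5,14.4,130,0,0.35,-11.5,14.4,135,0,0.35,-11.5,14.4,135,0]
}}

```text
time: 2.9
position: [0.5168, -0.0985, 0.0798]
tool_rot: [2.688, 1.625, 0.001]
ft_force: [0.7, -0.5, 0.2]
opening: 0.0557
finger_force: 0.0
```

Run:
```python
from h import *
s=arm.get_state();print(s["time"],s["position"],s["opening"],s["ft_force"])
c=cam("wrist"); im=arm.get_image("wrist")[:,:,::-1]; cv2.imwrite("pics/w2.png",im)
print(pix(c,[[.5157,-.0984,.09]]))
```

```text
2.9 [ 0.51677176 -0.09850038  0.07981679] 0.05569159397690029 [ 0.72740665 -0.47704115  0.17778151]
[[321.23681267 301.50058155]]
```

View pics/w2.png

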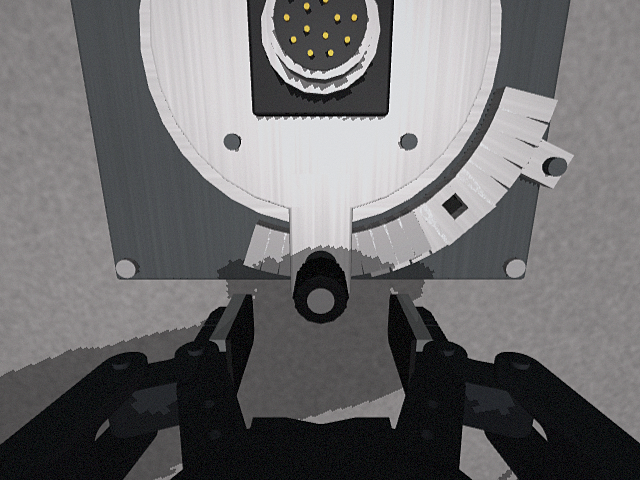

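The knob top sits at (320,300), centred between the pads and where I predicted. The hole is at (455,207). Closing.

Request:
{"op": "play_rows", "data": {
  "steps": [0.6,0,0,1,0,0.8,0,0,1,0,1,0,0,1,0,1,0,0,1,0,1,0,0,1,0,1,0,0,1,0]
}}

```text
time: 3.7
position: [0.5163, -0.0985, 0.0784]
tool_rot: [-2.689, -1.624, 0.0]
ft_force: [-0.4, 0.5, -0.7]
opening: -0.0001
finger_force: 0.0
```

Run:
```python
from h import *
s=arm.get_state();print(s["time"],s["position"],s["opening"],s["finger_force"],s["ft_force"],s["moment"])
```

```text
3.7 [ 0.5163462  -0.09853483  0.07837837] -0.00010303721153438048 0.0 [-0.43541595  0.53365188 -0.66826612] [2.69083102e-02 3.83446104e-02 8.02914040e-05]
```

Run:
```python
from h import *
print(arm.get_state()["position"],getattr(arm,"tcp_to_tips",None))
c=cam("wrist"); im=arm.get_image("wrist")[:,:,::-1]; cv2.imwrite("pics/w3.png",im)
s=arm.get_state();Rt=R.from_rotvec(s["tool_rot"]).as_matrix()
print("TCP px, tips px",pix(c,[s["position"],s["position"]+Rt@[0,0,.014],s["position"]+Rt@[0,0,-.005]]))
```

```text
[ 0.5163462  -0.09853483  0.07837837] 0.014
TCP px, tips px [[323.28045659 290.99214125]
 [323.08681361 279.36849578]
 [323.35715828 295.59624962]]
```

View pics/w3.png

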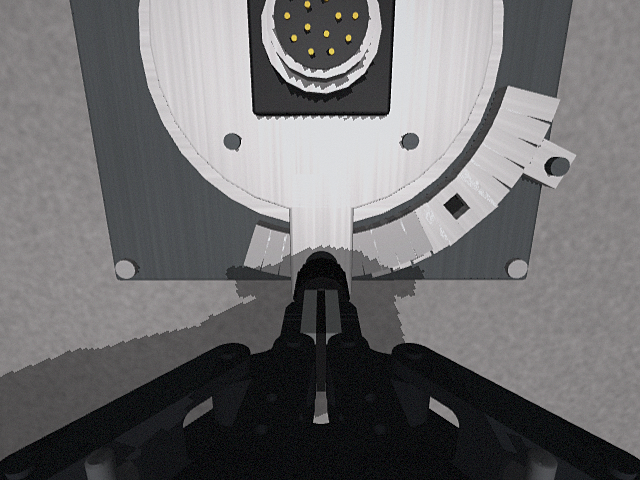

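The fingers shut in the air. From the opening-to-pixel scale, the tips stand about 17 mm behind the reported TCP rather than 14 mm ahead, which puts them about 5 mm above the knob top. I'll open again and go about 32 mm lower.

Request:
{"op": "play_rows", "data": {
  "steps": [0.4,0,0,-4,0,0.4,0,0,-4,0,0.4,0,0,-4,0,0.4,0,0,-4,0,0.4,0,0,-4,0,0.4,0,0,5,0,0.4,0,0,15,0,0.4,0,0,25,0,0.4,0,0,31,0,0.4,0,0,31,0]
}}

```text
time: 5.0
position: [0.5158, -0.0984, 0.0467]
tool_rot: [-2.688, -1.624, 0.002]
ft_force: [-0.2, 0.2, -0.1]
opening: 0.0512
finger_force: 0.0
```

Run:
```python
from h import *
s=arm.get_state();print(s["time"],s["position"],s["opening"],s["ft_force"])
c=cam("wrist"); im=arm.get_image("wrist")[:,:,::-1]; cv2.imwrite("pics/w4.png",im)
print(pix(c,[[.5157,-.0984,.09],[.5157,-.0984,.064]]))
```

```text
5.0 [ 0.51580214 -0.09842378  0.0467031 ] 0.05121611947517683 [-0.18007433  0.15507583 -0.07989775]
[[323.77361234 342.19927688]
 [323.34385789 308.19214424]]
```

View pics/w4.png

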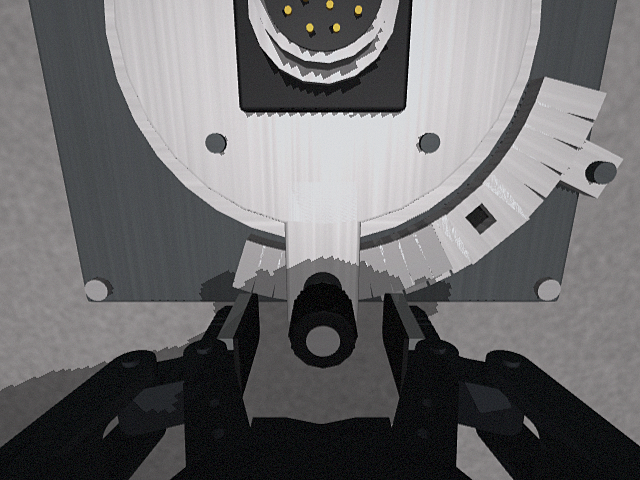

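The knob (top face at 323,342) is now between the pads, whose tips start at row 293. The hole is at (480,218). Closing.

Request:
{"op": "play_rows", "data": {
  "steps": [0.6,0,0,0,0,0.8,0,0,0,0,1,0,0,0,0,1,0,0,0,0,1,0,0,0,0]
}}

```text
time: 5.68
position: [0.5168, -0.0986, 0.048]
tool_rot: [2.688, 1.624, 0.001]
ft_force: [-1.0, 0.3, 4.9]
opening: 0.0223
finger_force: 58.7
```

Run:
```python
from h import *
s=arm.get_state();print(s["time"],s["position"],s["opening"],s["finger_force"],s["ft_force"])
f,cx,cy,Rm,t=cam("wrist")
c=(f,cx,cy,Rm,t)  # pose ~ that of w4 (+shift)
g=cv2.cvtColor(cv2.imread("pics/w4.png"),6)[200:236,462:500]; y,x=np.nonzero(g<70); print(x.mean()+462,y.mean()+200,len(x),x.min(),x.max(),y.min(),y.max())
h=ray(c,(480,218),.0316);k=np.array([.5157,-.0984]);L=np.hypot(*(h[:2]-k));print(h,2*np.arcsin(L/.22))
```

```text
5.675 [ 0.51681796 -0.09863024  0.04797211] 0.022289062065727526 58.69314730167389 [-1.03483279  0.27973129  4.90635393]
480.18052256532064 217.55106888361044 421 4 33 4 33
[ 0.59758155 -0.10639237  0.0316    ] 0.7665453070661411
```

Request:
{"op": "play_rows", "data": {
  "steps": [1,0,0,-3,0,1,0,0,-6,0,1,0,0,-9,0,1,0,0,-11,0,1,0,0,-11,0]
}}

```text
time: 6.3
position: [0.5161, -0.0984, 0.0582]
tool_rot: [-2.689, -1.624, 0.0]
ft_force: [2.8, 1.1, -8.4]
opening: 0.0224
finger_force: 59.1
```

Run:
```python
from h import *
s=arm.get_state();print(s["time"],s["position"],s["opening"],s["finger_force"],s["ft_force"],s["moment"])
# arc plan in tool axes: tool x radial inward, y ccw tangential
for d in range(0,50,4):
    a=np.radians(d); print(d, round(110*(1-np.cos(a)),1), round(110*np.sin(a),1))
```

```text
6.3 [ 0.51612085 -0.09835094  0.05820186] 0.022381079289602642 59.0822696685791 [ 2.80063128  1.09018326 -8.44556871] [ 0.0772731  -0.55113137 -0.13408556]
0 0.0 0.0
4 0.3 7.7
8 1.1 15.3
12 2.4 22.9
16 4.3 30.3
20 6.6 37.6
24 9.5 44.7
28 12.9 51.6
32 16.7 58.3
36 21.0 64.7
40 25.7 70.7
44 30.9 76.4
48 36.4 81.7
```

Request:
{"op": "play_rows", "data": {
  "steps": [1,0.1,3.8,0,-2,1,0.3,7.7,0,-4,1,1.1,15.3,0,-8,1,2.4,22.9,0,-12,1,2.4,22.9,0,-12]
}}

```text
time: 6.92
position: [0.538, -0.1071, 0.0581]
tool_rot: [-2.504, -1.897, 0.0]
ft_force: [0.9, 1.4, -7.8]
opening: 0.0225
finger_force: 59.2
```

Request:
{"op": "play_rows", "data": {
  "steps": [1,0.3,7.7,0,-4,1,1.1,15.3,0,-8,1,2.4,22.9,0,-12,1,4.3,30.3,0,-16,1,6.6,37.6,0,-20,1,9.5,44.7,0,-24,1,9.5,44.7,0,-24]
}}

```text
time: 7.8
position: [0.5835, -0.1102, 0.0582]
tool_rot: [2.057, 2.375, -0.001]
ft_force: [2.2, 1.0, -8.7]
opening: 0.0221
finger_force: 59.3
```

Run:
```python
from h import *
s=arm.get_state();p=s["position"];print(s["time"],p,s["opening"],s["finger_force"],s["ft_force"])
k=np.array([.5161,-.0984]);print("swing rad",2*np.arcsin(np.hypot(*(p[:2]-k))/.22))
c=cam("wrist"); im=arm.get_image("wrist")[:,:,::-1]; cv2.imwrite("pics/w5.png",im)
```

```text
7.8 [ 0.58349023 -0.11020484  0.05820519] 0.022062652919633944 59.315215945243835 [ 2.24568592  0.96799229 -8.65148841]
swing rad 0.6324552152497772
```

View pics/w5.png

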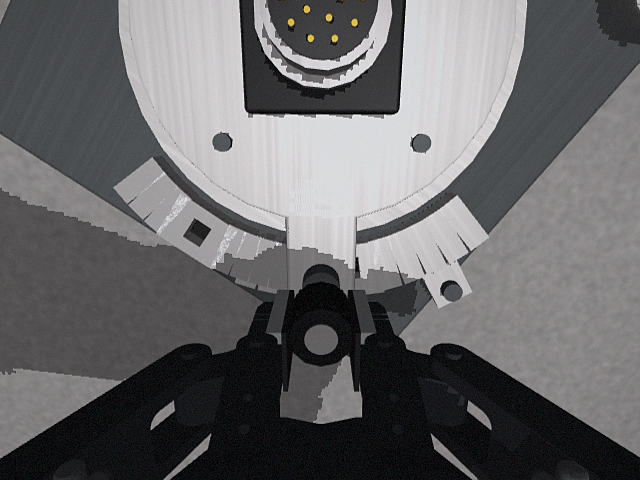

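The home hole is exposed at (197,231) and the next hole peeks out right of the arm at (357,265), about 14 mm ahead. I'll open slightly so the pin rides on the ring, then push gently with a pad.

Request:
{"op": "play_rows", "data": {
  "steps": [0.67,0,0,0,0,0.67,0,0,0,0,0.67,0,0,0,0,0.67,0,0,0,0]
}}

```text
time: 8.35
position: [0.5834, -0.1101, 0.0588]
tool_rot: [2.055, 2.375, 0.0]
ft_force: [0.2, 0.8, -0.1]
opening: 0.0283
finger_force: 0.0
```

```bash
cat >> h.py <<'E'
def knob():
    s=arm.get_state(); im=arm.get_image("wrist"); g=cv2.cvtColor(im,cv2.COLOR_RGB2GRAY)[310:380,280:365]
    n,l,st,ce=cv2.connectedComponentsWithStats((g>75).astype(np.uint8))
    r=[(st[i,4],st[i,2],st[i,3],(ce[i]+[280,310]).round(1)) for i in range(1,n) if 300<st[i,4]<2500 and abs(ce[i][0]-42)<30]
    Rt=R.from_rotvec(s["tool_rot"]).as_matrix()
    print(round(s["time"],2),s["position"].round(4),"op",round(s["opening"],4),"F tool",(Rt.T@s["ft_force"]).round(2),"ff",round(s["finger_force"],1),r)
E
python3 - <<'E'
from h import *
g=cv2.cvtColor(cv2.imread("pics/w5.png"),6);print(g[340,285:360:5])
knob()
E
```

```text
[ 16  11   1   9 104 101  96  96  95  98 100  20  15  15  24]
8.35 [ 0.5834 -0.1101  0.0588] op 0.0283 F tool [0.78 0.33 0.06] ff 0.0 [(np.int32(737), np.int32(33), np.int32(29), array([320.2, 333.4])), (np.int32(1860), np.int32(80), np.int32(47), array([317.8, 366.7]))]
```

Request:
{"op": "play_rows", "data": {
  "steps": [0.67,0,2,0,-1,0.67,0.1,4,0,-2,0.67,0.2,6,0,-3,0.67,0.3,7.7,0,-4,0.67,0.3,7.7,0,-4]
}}

```text
time: 9.02
position: [0.5884, -0.1089, 0.058]
tool_rot: [-1.969, -2.444, 0.006]
ft_force: [-7.3, -1.2, 5.7]
opening: 0.0282
finger_force: 3.8
```

```bash
python3 -c "
from h import *
knob()"
```

```text
9.03 [ 0.5884 -0.1089  0.058 ] op 0.0282 F tool [ 0.39 -7.45 -5.65] ff 3.8 [(np.int32(743), np.int32(32), np.int32(29), array([313.7, 335. ])), (np.int32(1675), np.int32(80), np.int32(32), array([320.7, 368. ]))]
```

Request:
{"op": "play_rows", "data": {
  "steps": [0.67,0,1,0,-0.5,0.67,0,2,0,-1,0.67,0.1,3,0,-1.5,0.67,0.1,3,0,-1.5]
}}

```text
time: 9.57
position: [0.5913, -0.1083, 0.058]
tool_rot: [-1.937, -2.47, 0.006]
ft_force: [-7.4, -1.5, 5.5]
opening: 0.0279
finger_force: 3.8
```

```bash
python3 -c "
from h import *
knob()"
```

```text
9.57 [ 0.5913 -0.1083  0.058 ] op 0.0279 F tool [ 0.31 -7.57 -5.49] ff 3.8 [(np.int32(743), np.int32(32), np.int32(29), array([313.7, 335. ])), (np.int32(1712), np.int32(80), np.int32(35), array([321.1, 367.6]))]
```

The pad is pressing down on the knob through friction (about 5.5 N). I'll back off a little, rise slightly, then go on.

Request:
{"op": "play_rows", "data": {
  "steps": [0.67,0,-2,0,0,0.67,0,-2,0,0,0.67,0,-2,-1,0,0.67,0,0,-1,0,0.67,0,1,-1,-0.5,0.67,0,2,-1,-1,0.67,0.1,3,-1,-1.5,0.67,0.1,4,-1,-2,0.67,0.1,4,-1,-2]
}}

```text
time: 10.75
position: [0.598, -0.1067, 0.0595]
tool_rot: [1.895, 2.505, 0.001]
ft_force: [-2.3, -1.2, -2.0]
opening: 0.0283
finger_force: 1.4
```

```bash
python3 -c "
from h import *
knob()"
```

```text
10.75 [ 0.598  -0.1067  0.0595] op 0.0283 F tool [-0.51 -2.56  1.97] ff 1.4 [(np.int32(727), np.int32(32), np.int32(29), array([314.4, 332.7])), (np.int32(1799), np.int32(80), np.int32(34), array([320.2, 367.1]))]
```

Request:
{"op": "play_rows", "data": {
  "steps": [0.67,0,0.5,0,-0.3,0.67,0,1,0,-0.5,0.67,0,1.5,0,-0.8,0.67,0,1.5,0,-0.8]
}}

```text
time: 11.3
position: [0.6004, -0.1063, 0.06]
tool_rot: [1.877, 2.517, 0.002]
ft_force: [-1.2, -0.2, -1.5]
opening: 0.0284
finger_force: 0.4
```

```bash
python3 -c "
from h import *
knob()"
```

```text
11.3 [ 0.6004 -0.1063  0.06  ] op 0.0284 F tool [ 0.16 -1.21  1.46] ff 0.4 [(np.int32(669), np.int32(31), np.int32(28), array([315. , 323.1])), (np.int32(2162), np.int32(80), np.int32(52), array([321.6, 364.2]))]
```

Request:
{"op": "play_rows", "data": {
  "steps": [0.67,0,0.5,0,-0.3,0.67,0,1,0,-0.5,0.67,0,1,0,-0.5]
}}

```text
time: 11.72
position: [0.6005, -0.1061, 0.0596]
tool_rot: [1.867, 2.526, 0.001]
ft_force: [-0.5, -0.2, 0.5]
opening: 0.0281
finger_force: 0.0
```

```bash
python3 -c "
from h import *
knob()"
```

```text
11.72 [ 0.6005 -0.1061  0.0596] op 0.0281 F tool [-0.02 -0.58 -0.46] ff 0.0 [(np.int32(672), np.int32(31), np.int32(27), array([315.1, 324. ])), (np.int32(2028), np.int32(80), np.int32(38), array([320.6, 365.4]))]
```

The knob row jumped from 333 to 323, about a 7 mm drop, so the pin is in. Opening and rising.

Request:
{"op": "play_rows", "data": {
  "steps": [0.5,0,0,0,0,0.4,0,0,0,0,0.4,0,0,0,0,0.4,0,0,-10,0,0.4,0,0,-30,0,0.4,0,0,-60,0,0.4,0,0,-90,0,0.4,0,0,-110,0,0.4,0,0,-120,0,0.4,0,0,-120,0]
}}

```text
time: 13.02
position: [0.6005, -0.1062, 0.1801]
tool_rot: [1.866, 2.526, 0.001]
ft_force: [0.6, 0.7, 0.0]
opening: 0.0511
finger_force: 0.0
```

Run:
```python
from h import *
s=arm.get_state();print(s["time"],s["position"],s["ft_force"])
c=cam("wrist"); im=arm.get_image("wrist")[:,:,::-1]; cv2.imwrite("pics/w6.png",im)
print({z:pix(c,[[.5667+.11*np.cos(t),-.001+.11*np.sin(t),z] for t in [np.radians(-117.6)+.762]]).round(1) for z in(.09,.097)})
```

```text
13.025 [ 0.60054411 -0.1062335   0.18014616] [0.63913691 0.74973561 0.02432589]
{0.09: array([[318.3, 238.4]]), 0.097: array([[318.3, 241.3]])}
```

View pics/w6.png

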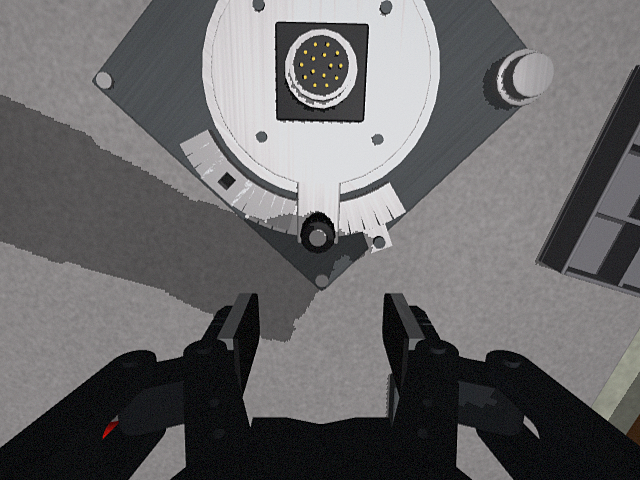

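The knob top is at (318,238), which matches the fully-down height (238.4). The home hole is empty at (227,181) and the shell in view hasn't moved. Handing in.

```bash
python3 -c "
from rig import arm
print(arm.finish_job())"
```

```text
the job is handed in; nothing more can be done
None
```

The turntable is at its next station, about 0.76 rad counter-clockwise from home, with the pin fully down in the hole, the knob released and the gripper clear; I handed the job in at about 13 s.

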